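# Chock the gluing-machine rollers under the bench rail

### The arm

A 7-joint arm with a two-finger parallel gripper is mounted at the origin on the work surface. World frame = base frame: x ahead of the robot, y to its left, z up, the work surface at z = 0. Lengths are in mm, angles in rad, forces in N, time in s.
With the tool pointing down it reaches from about 350 to 900 mm from the base axis. Payload 19.9 kg.
Tool frame: the origin (TCP) lies at the very end of the fingers, on their centre line; the grasp point (between the pads) lies 19 mm behind it (arm.grip_point_offset is the distance from the TCP to the grasp point, in mm); z points along the fingers, y is the line along which they close (so a half turn about z gives the same grasp; the last joint's range is limited). The gripper opens to 85 mm and grips with 20 to 120 N. Pads are 22 mm wide; open, the fingers measure 114 mm over their backs; the gripper's body (76 mm by 85 mm) begins 54 mm behind the grasp point. The pads swing forward as they close: fully open they stand 13 mm farther back than shut.
Start: joints at [-1.155, 0.417, -0.01, 1.614, 0.005, 1.111, -0.053], TCP at [275.661, 560.903, 231.26] pointing down, gripper open.
Joint ranges: [-2.81, 2.81], [-0.39, 2.02], [-1.27, 1.25], [0.06, 2.57], [-1.19, 4.33], [0.19, 2], [-2.82, 2.82]. Speed limits (rad/s): [1.89, 1.89, 2.39, 2.39, 3.01, 3.01, 3.01].

### API

Orientations are given as a rotation vector (axis times angle).
In Python, from plant import arm, kin, status, imaging gives the robot as it stands. Calls block until the motion is done:
- arm.move_pose(position, orientation): joint-space move of the TCP to a pose.
- arm.move_straight(position, frame=None, v=150, threshold=None): straight line of the TCP; frame=None keeps the orientation; v is the mean speed in mm/s. With threshold (N) it stops when the force on the tool has changed by that much, and returns True; else False.
- arm.set_joints(angles): joint-space move.
- arm.set_gripper(opening, squeeze=None): opening from 0.0 (shut) to 1.0 (fully open); squeeze is the grip in N (None keeps the last); returns when the fingers have stopped.
- arm.pause(seconds).
- kin.ik(position, orientation): joint angles nearest the present ones, or None.
- status.read_state(): the state.
- imaging.camera(name): name is "scene" or "top"; returns (picture, depth): 384x512x3 uint8, red, green, blue; 384x512 float32, mm along the optical axis (not along the pixel's ray), 0 where there is no reading.
- imaging.camera_params(name): a dict with "camera_matrix" (3x3 intrinsics, pixels), "k1" (the pictures are not rectified: a ray, as slopes to the right and down, at radius r is drawn at 1 + k1 r^2 times it, then the intrinsics apply), "pose" (4x4, takes a point from camera to world coordinates). Camera axes: x right, y down, z forward; pixel columns grow to the right and rows downward; lengths in mm; the calibration is good to about 2 mm. A picture is of the moment at which its call begins. camera_params takes no time and is no camera call.
A pose or a line that the arm cannot do raises arm.Unreachable and nothing moves.
- arm.finish_job(): hands the job in; it is judged then, once.
The state is a dict: "time_s": time; "q": joint angles; "qvel": joint speeds; "joint_efforts": joint torques, N m; "position": TCP position; "orientation": TCP orientation; "ft_force": force on the tool from outside, world axes, zero at the start; "ft_torque": the same for the moment, N m; "finger_gap": opening from 0.0 (shut) to 1.0 (fully open); "finger_force": force on a finger pad.
Only numpy, scipy, OpenCV 4.12 (cv2) and the standard library are available. Lean on these libraries where they do the work, as an engineer would, in place of code of your own. Each camera call takes 0.05 s, during which the arm holds its last target. There are 200 camera calls.

### The job

The three rubber rollers have rolled apart. Gather them into one row lying side by side under the low tool rail, touching and square to the rail, then set one wooden chock snugly against each end of the row, its sloping face to the roller and centred under the rail too, so that the row cannot roll apart. Leave the jar and the tin where they are.

Things in the scene. Friction and masses are not known exactly. Their poses are not given: they have to be found in the camera images.
- rail: Low tool rail fixed to the bench: a wooden ledge board on two steel posts. Origin on the bench below the board's middle; x away from the robot, y along the board to the robot's left. The posts (22 mm square, on 50 mm square feet) stand at x +62, y -205 and +205 mm and carry the board's ends by brackets 22 mm wide, 154 to 160 mm high, x -22 to +73 mm. The row runs along y, roller axes along x.
- rail_front (a point): Middle of the rail board's lower front edge (the edge towards the robot), 160 mm above the bench and 22 mm in front of the board's centre line. The board is 440 mm long, 44 mm deep and 16 mm thick; things lying on it reach 185 mm height. A gripper coming straight down onto the row meets the board: come in tilted from the robot's side, below this edge.
- roller_a: Rubber-covered roller on its side, starting under the rail on its left (+y) half: dark rubber body 50 mm diameter, 84 mm long, a 16 mm steel stub 14 mm long at each end (112 mm overall), 0.25 to 0.49 kg; rolls freely. Origin at its very centre (25 mm above the bench); its x axis is the roller's axis, y and z turn as it rolls. All three are alike.
- roller_b: Rubber-covered roller on its side, starting under the rail on its right (-y) half: dark rubber body 50 mm diameter, 84 mm long, a 16 mm steel stub 14 mm long at each end (112 mm overall), 0.25 to 0.49 kg; rolls freely. Origin at its very centre (25 mm above the bench); its x axis is the roller's axis, y and z turn as it rolls. All three are alike.
- roller_c: Rubber-covered roller on its side, the stray one, starting on the open bench: dark rubber body 50 mm diameter, 84 mm long, a 16 mm steel stub 14 mm long at each end (112 mm overall), 0.25 to 0.49 kg; rolls freely. Origin at its very centre (25 mm above the bench); its x axis is the roller's axis, y and z turn as it rolls. All three are alike.
- chock_1: Beech chock, two alike: 60 mm long (x), 62 mm deep (y -26 to +36 mm), 0.11 to 0.22 kg. Origin on the underside. A 45-degree wedge rises from the bench at y +36 to 22 mm height at y +14 mm, then a flat step 22 mm high to y -10 mm, then the grip rib. Touching a lying roller, its origin is 46.4 mm from the roller's axis (towards +y). Starts on the open bench, wedge facing roughly the robot's left.
- chock_1_rib (a point): Grip rib of chock_1: middle of the rib's top, 62 mm above the bench and 18 mm behind the chock's origin (its -y side). The rib is an upright board along the back edge, 16 mm thick (y), 60 mm long (x).
- chock_2: Beech chock, two alike: 60 mm long (x), 62 mm deep (y -26 to +36 mm), 0.11 to 0.22 kg. Origin on the underside. A 45-degree wedge rises from the bench at y +36 to 22 mm height at y +14 mm, then a flat step 22 mm high to y -10 mm, then the grip rib. Touching a lying roller, its origin is 46.4 mm from the roller's axis (towards +y). Starts on the open bench, wedge facing roughly the robot's right.
- chock_2_rib (a point): Grip rib of chock_2: middle of the rib's top, 62 mm above the bench and 18 mm behind the chock's origin (its -y side). The rib is an upright board along the back edge, 16 mm thick (y), 60 mm long (x).
- jar: Bystander: white screw-top jar, 64 mm in diameter, 70 mm high, upright. Origin at the middle of its underside.
- tin: Bystander: plain steel tin, 66 mm in diameter, 68 mm high, upright. Origin at the middle of its underside.
Mind the look-alikes: they are no part of the job. Leave any purple look-alike of the chock_2 alone.

How it is judged (in metres and radians):
At the end, for the whole second after the job is handed in: Rollers in one row on the bench, gaps up to 5 mm, middles within 30 mm of the rail's centre line and 180 mm of its middle, square within 10 degrees; an upright chock at each end, wedge within 5 mm of the roller, same 30 mm and 10 degrees; chocks over 170 mm apart; all at rest (((horizontal distance between roller_a and roller_b below 0.055 m and horizontal distance between roller_b and roller_c below 0.055 m) or (horizontal distance between roller_a and roller_b below 0.055 m and horizontal distance between roller_a and roller_c below 0.055 m) or horizontal distance between each of roller_a, roller_b and roller_c below 0.055 m) and x of roller_a in the frame of rail between -0.03 and 0.03 m and y of roller_a in the frame of rail between -0.18 and 0.18 m and height (world z) of each of roller_a, roller_b, roller_c below 0.03 m and angle between the x axis of each of roller_a, roller_b, roller_c, chock_1, chock_2 and the x axis of rail, either way round below 0.17 rad and linear speed of each of roller_a, roller_b, roller_c, chock_1, chock_2 below 0.02 m/s and x of roller_b in the frame of rail between -0.03 and 0.03 m and y of roller_b in the frame of rail between -0.18 and 0.18 m and x of roller_c in the frame of rail between -0.03 and 0.03 m and y of roller_c in the frame of rail between -0.18 and 0.18 m and x of chock_1 in the frame of rail between -0.03 and 0.03 m and height (world z) of each of chock_1, chock_2 below 0.005 m and angle between each of chock_1, chock_2's own z axis and vertical below 0.09 rad and (y of roller_a in the frame of chock_1 between 0.038 and 0.0514 m or y of roller_b in the frame of chock_1 between 0.038 and 0.0514 m or y of roller_c in the frame of chock_1 between 0.038 and 0.0514 m) and x of chock_2 in the frame of rail between -0.03 and 0.03 m and (y of roller_a in the frame of chock_2 between 0.038 and 0.0514 m or y of roller_b in the frame of chock_2 between 0.038 and 0.0514 m or y of roller_c in the frame of chock_2 between 0.038 and 0.0514 m) and horizontal distance between chock_1 and chock_2 above 0.17 m); the robot touches nothing.
It fails at once if the jar is shoved or knocked over (distance of jar from where it was at the start of the episode above 0.025 m or angle between jar's own z axis and vertical above 0.3 rad).
It fails at once if the tin is shoved or knocked over (distance of tin from where it was at the start of the episode above 0.025 m or angle between tin's own z axis and vertical above 0.3 rad).
It also fails if it takes over 72 s, if anything falls off the work surface, if the arm or the gripper's body presses on something with over 40 N, if the wrist force passes 120 N, or if a joint passes its speed limit or range.

## Working session

There is one attempt and no reset: what is moved stays moved. The work goes in short steps, each a Python script; the robot and the scene stay as the last script left them, time stands still between calls to the robot, and variables do not carry over. Pictures are saved under pics/ and viewed, at most 10 in all, crops included, and the job is handed in when it is done.

```bash
ls; mkdir -p pics; python3 - <<'E'
from plant import arm,kin,status,imaging
import cv2,numpy as np
for n in("scene","top"):
    p,d=imaging.camera(n); cv2.imwrite(f"pics/{n}0.png",cv2.resize(p[:,:,::-1],(800,600),interpolation=cv2.INTER_CUBIC)); np.savez(f"pics/{n}0.npz",p=p,d=d)
    c=imaging.camera_params(n); print(n,c)
s=status.read_state(); print(s['time_s'],s['position'],s['orientation'])
E
```

```text
pics
scene {'camera_matrix': array([[454.34034153,   0.        , 255.34994344],
       [  0.        , 454.34034153, 187.03010257],
       [  0.        ,   0.        ,   1.        ]]), 'k1': -0.0017611634598789277, 'pose': array([[ 6.29162263e-01,  6.61252948e-01, -4.08533213e-01,
         1.04873750e+03],
       [ 7.77243494e-01, -5.30572896e-01,  3.38208448e-01,
        -3.78573885e+02],
       [ 6.88468331e-03, -5.30317774e-01, -8.47770995e-01,
         1.07261036e+03],
       [ 0.00000000e+00,  0.00000000e+00,  0.00000000e+00,
         1.00000000e+00]])}
top {'camera_matrix': array([[409.95620575,   0.        , 253.93379225],
       [  0.        , 409.95620575, 184.58373855],
       [  0.        ,   0.        ,   1.        ]]), 'k1': -0.03458658916796923, 'pose': array([[ 1.06433128e-02, -9.89370747e-01,  1.45024982e-01,
         4.04613510e+02],
       [-9.99887391e-01, -8.99572739e-03,  1.20117562e-02,
         1.46359032e+01],
       [-1.05794750e-02, -1.45136496e-01, -9.89355079e-01,
         1.36823772e+03],
       [ 0.00000000e+00,  0.00000000e+00,  0.00000000e+00,
         1.00000000e+00]])}
0.1 [275.50544034 560.64325883 230.72457259] [-7.11146503e-01 -3.05985578e+00  1.72702142e-03]
```

View pics/scene0.png

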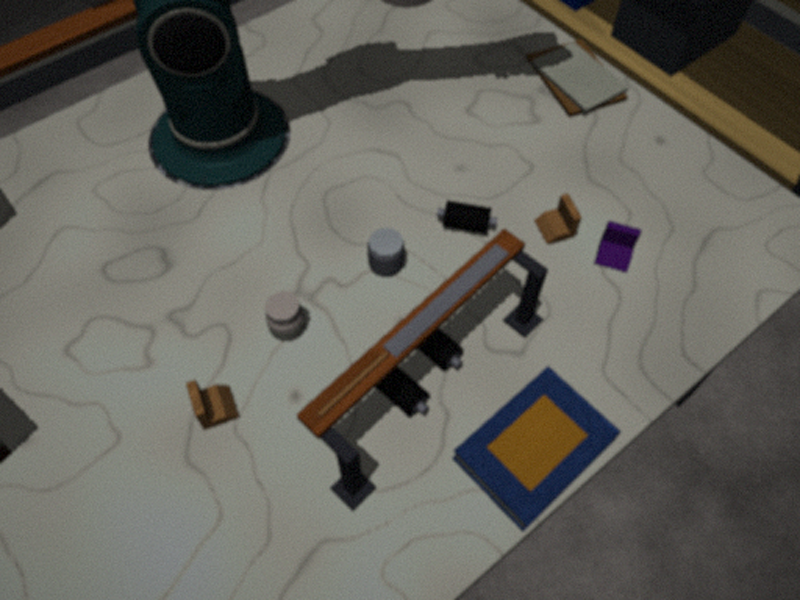

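View pics/top0.png

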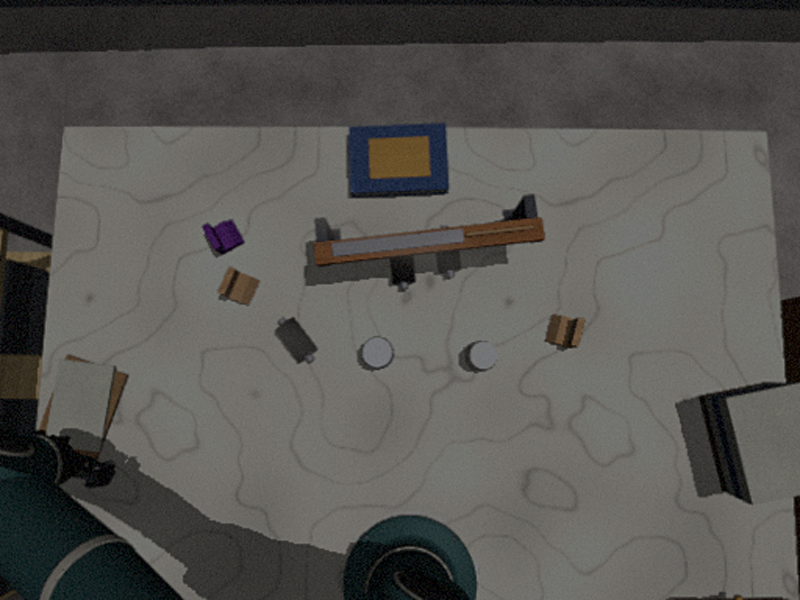

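The top view shows the rail from (315,255) to (543,228). chock_2 (rib at +y) is at (238,285), with its purple look-alike at (223,237), and chock_1 is at (565,331). The stray roller is at (296,340), the tin at (377,352) and the jar at (482,355). The other two rollers are under the rail at (402,270) and (448,262).

```bash
cat > h.py <<'E'
from plant import arm,kin,status,imaging
import cv2,numpy as np
from scipy.spatial.transform import Rotation as R
def cloud(n,p=None,d=None):
    if p is None: p,d=imaging.camera(n)
    c=imaging.camera_params(n);K=c['camera_matrix'];T=c['pose']
    v,u=np.mgrid[0:384,0:512]
    uv=cv2.undistortPoints(np.dstack([u,v]).reshape(-1,1,2).astype(float),K,np.array([c['k1'],0,0,0,0.])).reshape(384,512,2)
    X=np.dstack([uv,np.ones((384,512))])*d[...,None]
    W=X@T[:3,:3].T+T[:3,3]; W[d==0]=np.nan
    return p,W
E
cat > seg.py <<'E'
from h import *
import sys
def segs(n,p=None,d=None):
    p,W=cloud(n,p,d)
    ok=(W[...,2]>9)&(W[...,2]<200)&(W[...,0]>330)&(W[...,0]<800)&(abs(W[...,1])<480)
    k,l,st,ce=cv2.connectedComponentsWithStats(ok.astype(np.uint8),connectivity=4)
    for i in range(1,k):
        if st[i,4]<40: continue
        m=l==i; Q=W[m]; c=np.median(p[m],0)
        r=cv2.minAreaRect(Q[:,:2].astype(np.float32))
        print(n,'px',ce[i].round(),st[i,4],'rgb',c,'z',np.percentile(Q[:,2],[5,50,98]).round(),'rect',np.round(r[0]),np.round(r[1]),round(r[2],1),'mean',Q.mean(0).round())
    return p,W
if __name__=='__main__':
    for n in('top','scene'):
        z=np.load(f'pics/{n}0.npz'); p,W=segs(n,z['p'],z['d'])
        t=W[(abs(W[...,1])<300)&(W[...,0]>350)&(W[...,0]<700)&(abs(W[...,2])<8)]
        print('table z',t[:,2].mean(),t[:,2].std())
        # dark blobs of rollers
        ok=(W[...,2]>9)&(W[...,2]<60)&(p.max(2)<45)&(W[...,0]>400)&(W[...,0]<800)&(abs(W[...,1])<350)
        k,l,st,ce=cv2.connectedComponentsWithStats(ok.astype(np.uint8),connectivity=4)
        for i in range(1,k):
            if st[i,4]<25: continue
            Q=W[l==i];r=cv2.minAreaRect(Q[:,:2].astype(np.float32))
            print(' dark',ce[i].round(),st[i,4],'z',np.percentile(Q[:,2],[5,98]).round(),np.round(r[0]),np.round(r[1]),round(r[2],1))
        ok=(W[...,2]>145)&(W[...,2]<195)&(W[...,0]>450)&(abs(W[...,1])<350)
        Q=W[ok];Q=Q[Q[:,0]>500];r=cv2.minAreaRect(Q[:,:2].astype(np.float32));print('board',r,Q[:,2].mean(), np.percentile(Q,[1,99],axis=0))
E
python3 seg.py
```

```text
top px [274. 155.] 3114 rgb [84. 58. 43.] z [ 38. 176. 184.] rect [677. -29.] [140. 440.] 7.0 mean [674. -30. 151.]
top px [142. 151.] 348 rgb [51.  22.5 70. ] z [11. 23. 66.] rect [716. 406.] [63. 58.] 31.8 mean [712. 407.  33.]
top px [152. 182.] 369 rgb [91. 72. 51.] z [12. 24. 66.] rect [604. 367.] [56. 60.] 68.0 mean [604. 369.  34.]
top px [362. 212.] 375 rgb [72. 57. 42.] z [12. 25. 66.] rect [ 522. -322.] [56. 72.] 73.6 mean [ 514. -323.   34.]
top px [189. 217.] 423 rgb [46. 45. 43.] z [29. 45. 54.] rect [492. 242.] [110.  47.] 39.0 mean [491. 239.  43.]
top px [241. 225.] 338 rgb [114. 115. 119.] z [54. 68. 73.] rect [466.  71.] [64. 64.] 89.9 mean [465.  70.  66.]
top px [307. 227.] 330 rgb [114. 115. 117.] z [32. 70. 75.] rect [ 461. -141.] [60. 60.] 45.9 mean [ 460. -139.   63.]
table z 0.44033378047059935 2.8023992573506336
 dark [290. 164.] 54 z [37. 57.] [661. -84.] [38. 36.] 12.9
 dark [257. 172.] 246 z [28. 54.] [641.  21.] [55. 50.] 5.0
 dark [283. 170.] 38 z [29. 54.] [650. -64.] [24. 22.] 77.0
 dark [189. 210.] 69 z [31. 52.] [506. 236.] [65. 19.] 43.1
 dark [365
[... 1075 characters left out ...]
6.   32.]
table z -1.6926319888141461 2.1677819229219777
 dark [298. 139.] 468 z [20. 51.] [497. 237.] [89. 42.] 37.7
 dark [249. 169.] 167 z [14. 55.] [488.  58.] [59. 24.] 58.9
 dark [335. 201.] 102 z [14. 58.] [712. 179.] [23. 23.] 6.2
 dark [282. 223.] 402 z [23. 51.] [674.  21.] [58. 48.] 3.8
 dark [257. 250.] 530 z [26. 51.] [693. -75.] [72. 48.] 7.1
 dark [131. 262.] 80 z [17. 53.] [ 517. -331.] [12. 61.] 62.7
 dark [226. 311.] 89 z [11. 59.] [ 767. -231.] [31. 16.] 52.0
board ((699.7159423828125, -27.910247802734375), (96.56210327148438, 439.5394592285156), 6.994919776916504) 172.61811405242906 [[ 635.34280782 -246.64837837  152.47607761]
 [ 767.04209585  185.66349769  183.51757585]]
```

```bash
cat >> h.py <<'E'
RO=np.array([673.7,-30.1]); H0=np.radians(7.0)
ux=np.array([np.cos(H0),np.sin(H0)]); uy=np.array([-np.sin(H0),np.cos(H0)])
def rail(x,y): return RO+x*ux+y*uy
def torail(P): P=np.asarray(P)[...,:2]-RO; return np.stack([P@ux,P@uy],-1)
def pose(xy,z,h,th=45,flip=1):
    """grasp point xy,z ; heading h deg, th deg below horizontal -> TCP pos, rotvec"""
    h,t=np.radians(h),np.radians(th)
    f=np.array([np.cos(t)*np.cos(h),np.cos(t)*np.sin(h),-np.sin(t)]); y=flip*np.array([-np.sin(h),np.cos(h),0])
    M=np.column_stack([np.cross(y,f),y,f])
    return np.array([xy[0],xy[1],z])+f*arm.grip_point_offset, R.from_matrix(M).as_rotvec(), f
E
cat > m.py <<'E'
from h import *
for n in('top','scene'):
    z=np.load(f'pics/{n}0.npz'); p,W=cloud(n,z['p'],z['d'])
    r=torail(W)
    for nm,lo,hi in(('a',5,110),('b',-110,-5)):
        m=(W[...,2]>15)&(W[...,2]<57)&(abs(r[...,0])<75)&(r[...,1]>lo)&(r[...,1]<hi)
        q=r[m];zz=W[m][:,2]
        print(n,nm,len(q),'x',np.percentile(q[:,0],[1,99]).round(),'y',np.percentile(q[:,1],[2,98]).round(),[ (x,np.percentile(q[(abs(q[:,0]-x)<10)&(zz>42)][:,1],[5,50,95]).round()) for x in range(-40,60,20) if ((abs(q[:,0]-x)<10)&(zz>42)).sum()>5])
    for nm,c in(('ch2',(606,368)),('ch1',(520,-322))):
        m=(np.hypot(W[...,0]-c[0],W[...,1]-c[1])<60)
        for l,(za,zb) in{'rib':(50,75),'all':(12,75)}.items():
            Q=W[m&(W[...,2]>za)&(W[...,2]<zb)][:,:2]; rr=cv2.minAreaRect(Q.astype(np.float32)); print(n,nm,l,len(Q),np.round(rr[0]),np.round(rr[1]),round(rr[2],1))
q0=status.read_state()['q']
for nm,xy,zz,h in(('c',(494,240),30,40),('cplace',rail(0,125),30,7),('ch2',(612,384),50,-22),('ch2p',rail(-8,190),50,7),('ch1',(513,-340),50,-16.4),('ch1p',rail(-8,-150),50,7),('a',rail(0,50),30,7),('b',rail(0,-47),30,7)):
  for th in(40,45,50):
    for fl in(1,-1):
        P,o,f=pose(xy,zz,h,th,fl)
        print(nm,th,fl,[None if (s:=kin.ik(P-f*b,o)) is None else np.round(s,2) for b in(0,100)])
E
python3 m.py
```

```text
top a 271 x [-65.  -0.] y [31. 79.] [(-40, array([38., 55., 72.])), (-20, array([39., 56., 71.])), (0, array([38., 55., 72.]))]
top b 218 x [-51.  59.] y [-68. -20.] [(-40, array([-59., -40., -27.])), (-20, array([-59., -42., -27.])), (0, array([-61., -43., -27.]))]
top ch2 rib 106 [611. 385.] [18. 59.] 68.2
top ch2 all 350 [604. 367.] [56. 60.] 68.0
top ch1 rib 111 [ 510. -339.] [17. 59.] 73.6
top ch1 all 359 [ 516. -322.] [53. 60.] 73.1
scene a 455 x [-19.  47.] y [28. 74.] [(-20, array([36., 49., 69.])), (0, array([38., 51., 67.])), (20, array([38., 51., 66.])), (40, array([35., 50., 63.]))]
scene b 603 x [-18.  62.] y [-70. -24.] [(-20, array([-60., -46., -32.])), (0, array([-62., -49., -33.])), (20, array([-61., -47., -31.])), (40, array([-61., -46., -31.]))]
scene ch2 rib 123 [614. 385.] [19. 61.] 70.7
scene ch2 all 462 [607. 369.] [57. 64.] 68.1
scene ch1 rib 172 [ 513. -339.] [16. 60.] 73.7
scene ch1 all 552 [ 518. -323.] [51. 63.] 73.7
c 40 1 [array([ 0.59,  1.1 , -1.09,  2.39,  2.76,  0.75, -0.27]), None]
c 40 -1 [array([ 0.45,  0.93, -0.91,  2.39,  2.94,  0.7 ,  2.54]), No
[... 5120 characters left out ...]
58,  0.62, -0.11]), array([ 1.12,  0.86, -1.08,  2.27,  2.65,  0.52, -0.36])]
b 40 -1 [array([ 0.9 ,  0.99, -0.91,  2.1 ,  2.76,  0.54,  2.7 ]), array([ 1.12,  0.86, -1.08,  2.27,  2.65,  0.52,  2.78])]
b 45 1 [array([ 1.  ,  1.09, -1.09,  2.06,  2.36,  0.58,  0.02]), array([ 1.08,  0.79, -1.08,  2.22,  2.37,  0.43, -0.17])]
b 45 -1 [array([ 0.74,  0.85, -0.73,  2.07,  2.74,  0.4 ,  2.53]), array([ 0.95,  0.67, -0.9 ,  2.23,  2.63,  0.34,  2.62])]
b 50 1 [array([ 0.97,  1.05, -1.08,  2.02,  2.12,  0.56,  0.2 ]), array([ 0.92,  0.64, -0.89,  2.17,  2.18,  0.26, -0.13])]
b 50 -1 [array([ 0.58,  0.75, -0.55,  2.03,  2.73,  0.25,  2.42]), array([ 0.34,  0.46, -0.2 ,  2.19,  3.77,  0.2 ,  1.23])]
```

```bash
cat >> h.py <<'E'
def rep(l=''):
    s=status.read_state(); print(l,'t',round(s['time_s'],1),'pos',np.round(s['position']),'gap',round(s['finger_gap'],3),'F',np.round(s['ft_force'],1),'ff',np.round(s['finger_force'],1),'q',np.round(s['q'],2))
def snap(name,view=False):
    for n in('top','scene'):
        p,d=imaging.camera(n); np.savez(f'pics/{n}{name}.npz',p=p,d=d)
        if view: cv2.imwrite(f'pics/{n}{name}.png',cv2.resize(p[:,:,::-1],(800,600),interpolation=cv2.INTER_CUBIC))
E
python3 - <<'E'
from h import *
up=np.array([0,0,1.])
P,o,f=pose((494.5,240.5),30,40)
arm.set_gripper(1.0)
arm.move_pose(P-f*70+up*60,o); rep()
arm.move_straight(P-f*70); 
arm.move_straight(P,v=100); rep('at')
arm.set_gripper(0.0,40); rep('grip')
arm.move_straight(P+up*100); rep('lift')
snap('1',True)
E
```

```text
t 2.8 pos [467. 217. 126.] gap 0.996 F [ 0.7 -0.1 -0.1] ff 0.0 q [ 0.62  0.45 -1.07  2.46  2.87  0.31 -0.83]
at t 4.2 pos [504. 249.  17.] gap 1.001 F [-0.5  0.4  0.7] ff 0.0 q [ 0.34  0.8  -0.82  2.37  2.88  0.58 -0.69]
grip t 4.7 pos [505. 249.  17.] gap 0.574 F [-3.6 -3.8  7.6] ff 39.8 q [ 0.34  0.81 -0.82  2.37  2.88  0.58 -0.69]
lift t 5.5 pos [504. 249. 116.] gap 0.573 F [ 0.9  0.4 -3.3] ff 41.6 q [ 0.44  0.51 -0.94  2.37  2.78  0.32 -0.76]
```

View pics/scene1.png

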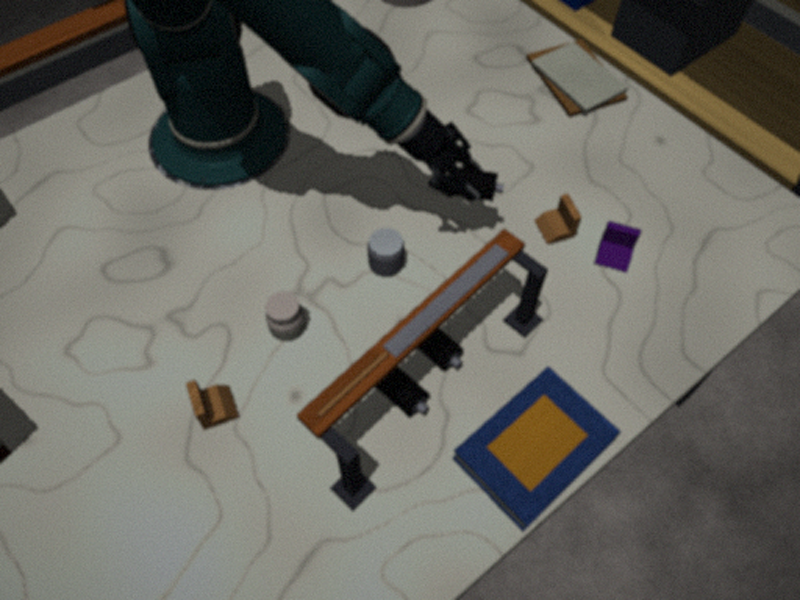

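Roller c is held level in the gripper at about (470,183). Next I'll place it under the rail, to the left of a.

```bash
python3 - <<'E'
from h import *
up=np.array([0,0,1.])
P,o,f=pose(rail(0,132),31,7)
arm.move_pose(P-f*130,o); rep()
arm.move_straight(P-f*20,v=150)
arm.move_straight(P,v=50,threshold=15); rep('down')
arm.set_gripper(0.72); rep('open'); arm.pause(.3)
arm.move_straight(P-f*120,v=150); rep('out')
snap('2',True)
from seg import segs
for n in('top','scene'):
    z=np.load(f'pics/{n}2.npz');p,W=cloud(n,z['p'],z['d']);r=torail(W)
    for lo,hi in((90,170),(5,88),(-110,-5)):
        m=(W[...,2]>15)&(W[...,2]<57)&(abs(r[...,0])<75)&(r[...,1]>lo)&(r[...,1]<hi);q=r[m];zz=W[m][:,2]
        print(n,len(q),'x',np.percentile(q[:,0],[1,99]).round(),[(x,np.percentile(q[(abs(q[:,0]-x)<10)&(zz>42)][:,1],[5,50,95]).round()) for x in range(-40,60,20) if ((abs(q[:,0]-x)<10)&(zz>42)).sum()>5])
E
```

```text
t 6.3 pos [579.  92. 109.] gap 0.575 F [-0.2  0.7 -3. ] ff 41.6 q [ 0.37  0.46 -0.71  2.34  2.42  0.5  -0.81]
down t 7.7 pos [671. 103.  17.] gap 0.571 F [ 0.3 -0.4 -2.9] ff 41.8 q [ 0.3   0.78 -0.63  2.13  2.52  0.6  -0.76]
open t 8.0 pos [671. 103.  18.] gap 0.722 F [-0.1  0.4  0.5] ff 0.0 q [ 0.3   0.78 -0.63  2.13  2.52  0.6  -0.76]
out t 9.3 pos [587.  92. 102.] gap 0.724 F [-0.6 -0.2  0.6] ff 0.0 q [ 0.37  0.49 -0.71  2.33  2.43  0.51 -0.81]
top 236 x [-56.   0.] [(-40, array([116., 132., 151.])), (-20, array([117., 133., 150.])), (0, array([115., 131., 151.]))]
top 274 x [-65.  -1.] [(-40, array([38., 56., 72.])), (-20, array([38., 55., 73.])), (0, array([39., 55., 72.]))]
top 216 x [-50.  59.] [(-40, array([-59., -42., -27.])), (-20, array([-61., -44., -27.])), (0, array([-61., -44., -27.]))]
scene 497 x [-18.  56.] [(-20, array([117., 129., 144.])), (0, array([116., 129., 146.])), (20, array([117., 130., 145.])), (40, array([116., 129., 146.]))]
scene 456 x [-19.  48.] [(-20, array([39., 50., 65.])), (0, array([36., 50., 68.])), (20, array([37., 51., 67.])), (40, array([37., 52., 65.]))]
scene 604 x [-18.  62.] [(-20, array([-61., -48., -33.])), (0, array([-60., -47., -31.])), (20, array([-61., -47., -30.])), (40, array([-62., -47., -32.]))]
```

View pics/scene2.png

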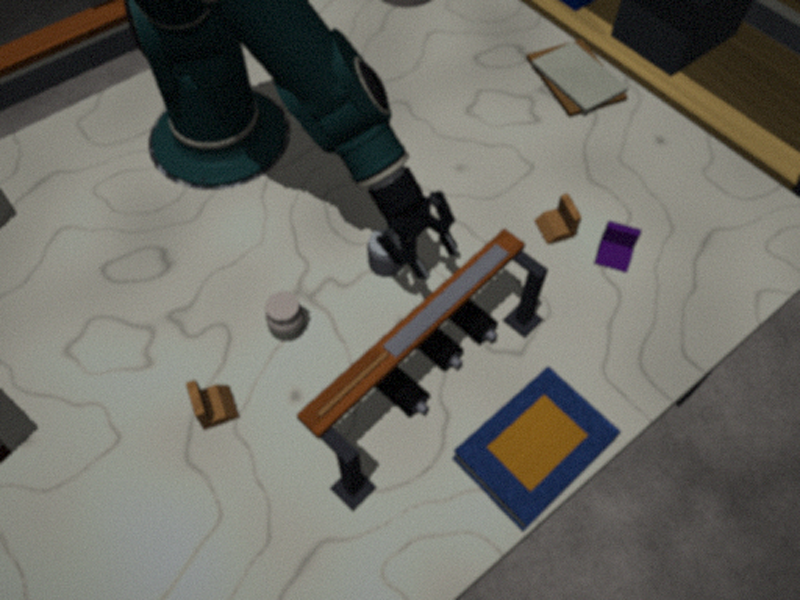

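Roller c now lies square at rail (0,131), with a at (-9,53) and b at (6,-46). All three show up under the board in the picture. Next is chock_1, which will act as the right-hand stop.

```bash
python3 - <<'E'
from h import *
up=np.array([0,0,1.]); TH=40
h=np.radians(-16.4); rib=np.array([511.5,-339.]); g=rib-8*np.array([np.cos(h),np.sin(h)])
P,o,f=pose(g,50,-16.4,TH)
P2,o2,f2=pose(rail(-8,-98-18),51,7,TH)
for p_,o_ in((P-f*60+up*40,o),(P,o),(P+up*80,o),(P2-f2*120,o2),(P2,o2)): print(kin.ik(p_,o_))
s=status.read_state(); arm.move_straight(np.array(s['position'])+[-40,0,130])
arm.set_gripper(0.6)
arm.move_pose(P-f*60+up*40,o); rep()
arm.move_straight(P-f*60); arm.move_straight(P,v=120); rep('at')
arm.set_gripper(0.0,40); rep('grip')
arm.move_straight(P+up*80); rep('lift')
arm.move_pose(P2-f2*120,o2); rep('pre')
arm.move_straight(P2-f2*15,v=150)
arm.move_straight(P2,v=40,threshold=12); rep('down')
snap('3',True)
E
```

```text
[ 1.37837587  0.49312023 -0.72872589  2.36679824  3.3982372   0.39496996
 -1.28965386]
[ 1.18930201  0.71620971 -0.57795794  2.2736181   3.29528309  0.53314242
 -1.13877413]
[ 1.29912096  0.5335334  -0.71091668  2.27637661  3.29004606  0.35409738
 -1.21306355]
[ 1.12220621  0.61416173 -0.85602892  2.24562244  3.3000961   0.28391726
 -1.07222935]
[ 0.85513507  0.82171029 -0.67794147  2.05967032  3.18759056  0.36490432
 -0.95338067]Traceback (most recent call last):
  File "<stdin>", line 7, in <module>
plant.Unreachable: the arm cannot follow that straight line within its joint ranges
```

```bash
cat > c1.py <<'E'
from h import *
up=np.array([0,0,1.]); TH=40
h=np.radians(-16.4); rib=np.array([511.5,-339.]); g=rib-8*np.array([np.cos(h),np.sin(h)])
P,o,f=pose(g,50,-16.4,TH)
P2,o2,f2=pose(rail(-8,-98-18),51,7,TH)
p=np.array(status.read_state()['position'])
for d in([-30,0,100],[-30,0,70],[-20,0,50],[0,0,40]):
    try: arm.move_straight(p+d); print(d); break
    except arm.Unreachable: pass
else: raise SystemExit
arm.set_gripper(0.6)
arm.move_pose(P-f*60+up*40,o); rep()
arm.move_straight(P-f*60); arm.move_straight(P,v=120); rep('at')
arm.set_gripper(0.0,40); rep('grip')
arm.move_straight(P+up*80); rep('lift')
arm.move_pose(P2-f2*120,o2); rep('pre')
arm.move_straight(P2-f2*15,v=150)
arm.move_straight(P2,v=40,threshold=12); rep('down')
snap('3',True)
E
python3 c1.py
```

```text
[-30, 0, 100]
 t 12.1 pos [ 474. -327.  117.] gap 0.598 F [ 1.2 -0.5  0. ] ff 0.0 q [ 1.32  0.47 -0.66  2.37  3.46  0.41 -1.37]
at t 13.1 pos [ 517. -341.   38.] gap 0.602 F [-0.   1.   0.8] ff 0.0 q [ 1.13  0.7  -0.51  2.28  3.35  0.54 -1.22]
grip t 13.5 pos [ 517. -341.   38.] gap 0.184 F [-4.4  0.1  7.6] ff 42.8 q [ 1.13  0.7  -0.51  2.28  3.35  0.54 -1.22]
lift t 14.2 pos [ 517. -341.  117.] gap 0.183 F [-0.2  0.5 -2.2] ff 41.4 q [ 1.23  0.51 -0.63  2.28  3.38  0.37 -1.33]
pre t 15.0 pos [ 603. -156.  116.] gap 0.181 F [-1.4  0.3 -1.6] ff 41.4 q [ 1.05  0.57 -0.76  2.25  3.47  0.3  -1.28]
down t 16.4 pos [ 694. -144.   39.] gap 0.181 F [ 0.2  0.1 -1.8] ff 41.4 q [ 0.77  0.78 -0.56  2.06  3.35  0.38 -1.17]
```

View pics/scene3.png

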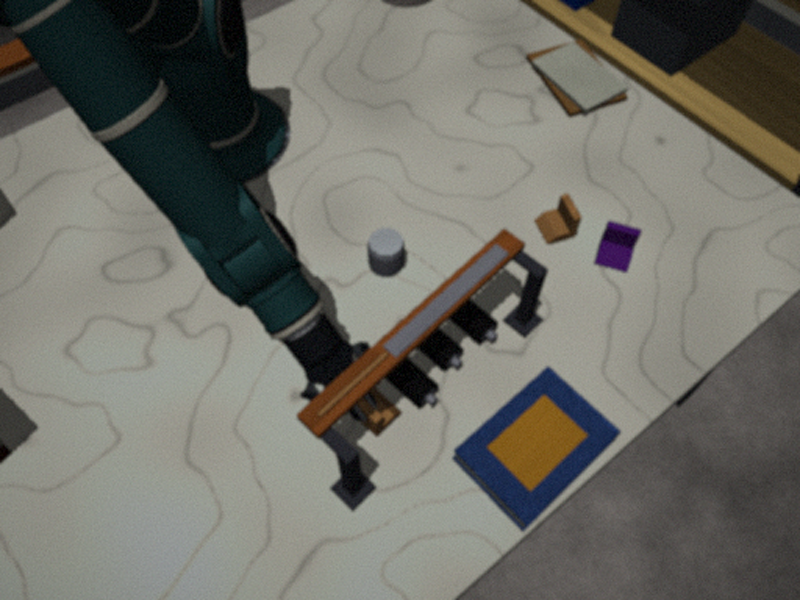

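The chock sits at the row's right end at about (375,410), but roller b has shifted toward a, so I'm measuring it.

```bash
cat > row.py <<'E'
from h import *
import sys
def row(k):
  for n in('scene','top'):
    z=np.load(f'pics/{n}{k}.npz');p,W=cloud(n,z['p'],z['d']);r=torail(W)
    m=(W[...,2]>12)&(W[...,2]<57)&(abs(r[...,0])<75)&(abs(r[...,1])<240)
    dark=(p.max(2)<40)
    l=cv2.connectedComponentsWithStats((m&(W[...,2]>36)&(W[...,2]<57)&dark).astype(np.uint8),connectivity=4)
    for i in range(1,l[0]):
        if l[2][i,4]<30: continue
        q=r[l[1]==i]; rr=cv2.minAreaRect(q.astype(np.float32)); print(n,'dark',l[3][i].round(),l[2][i,4],'c',np.round(rr[0]),np.round(rr[1]),round(rr[2],1))
    wood=m&(p[...,0].astype(int)-p[...,2]>18)
    l=cv2.connectedComponentsWithStats(wood.astype(np.uint8),connectivity=4)
    for i in range(1,l[0]):
        if l[2][i,4]<30: continue
        q=r[l[1]==i]; rr=cv2.minAreaRect(q.astype(np.float32)); print(n,'wood',l[3][i].round(),l[2][i,4],'c',np.round(rr[0]),np.round(rr[1]),round(rr[2],1),'ext',np.percentile(q,[1,99],axis=0).round().tolist())
if __name__=='__main__': row(sys.argv[1])
E
python3 row.py 2; echo; python3 row.py 3
```

```text
scene dark [304. 204.] 318 c [ 13. 130.] [44. 61.] 87.8
scene dark [336. 199.] 42 c [ 67. 197.] [27. 13.] 36.6
scene dark [282. 221.] 291 c [ 8. 53.] [44. 53.] 88.9
scene dark [258. 249.] 425 c [ 16. -46.] [44. 67.] 89.2
scene dark [226. 310.] 33 c [  69. -210.] [28. 13.] 50.5
top dark [257. 172.] 207 c [-27.  55.] [44. 52.] 89.3
top dark [233. 173.] 182 c [-22. 133.] [45. 45.] 89.7

scene dark [304. 204.] 321 c [ 12. 131.] [44. 62.] 87.7
scene dark [336. 199.] 42 c [ 67. 197.] [27. 13.] 37.0
scene dark [282. 222.] 295 c [ 8. 52.] [45. 52.] 88.3
scene dark [264. 243.] 414 c [ 16. -24.] [43. 67.] 88.0
scene dark [230. 267.] 46 c [   1. -131.] [28. 10.] 27.7
scene dark [225. 310.] 36 c [  69. -211.] [28. 14.] 45.5
scene wood [244. 267.] 193 c [   8. -100.] [50. 47.] 89.7 ext [[-13.0, -125.0], [32.0, -76.0]]
top dark [257. 172.] 200 c [-28.  55.] [46. 52.] 83.9
top dark [233. 173.] 178 c [-21. 133.] [44. 44.] 0.1
```

Chock_1 is on target (origin about y -98). Its descending wedge nudged b to y -23, still square. I'll slide the chock up to b at bench level, release it and fetch chock_2.

```bash
cat > c2.py <<'E'
from h import *
up=np.array([0,0,1.]); TH=40
P2,o2,f2=pose(rail(-8,-72-18),50.5,7,TH)
arm.move_straight(P2,v=30); rep('slid')
arm.set_gripper(0.36); arm.pause(.2)
arm.move_straight(P2-f2*120,v=150); rep('out')
p=np.array(status.read_state()['position'])
for d in([-20,0,90],[-20,0,60],[0,0,40],[0,0,0]):
    try: arm.move_straight(p+d); print(d); break
    except arm.Unreachable: pass
rep('up')
h=np.radians(-21.5); rib=np.array([612.5,385.]); g=rib-8*np.array([np.cos(h),np.sin(h)])
P,o,f=pose(g,50,-21.5,45)
Q,oq,fq=pose(rail(-14,211),51,7,45)
for p_,o_ in((P-f*60+up*60,o),(P,o),(P+up*80,o),(Q-fq*120,oq),(Q,oq)): print(np.round(kin.ik(p_,o_),2))
arm.set_gripper(0.6)
arm.move_pose(P-f*60+up*60,o); rep('pre')
arm.move_straight(P-f*60); arm.move_straight(P,v=120); rep('at')
arm.set_gripper(0.0,40); rep('grip')
arm.move_straight(P+up*90); rep('lift')
snap('4',True)
E
python3 c2.py; python3 row.py 4
```

```text
slid t 17.5 pos [ 691. -119.   39.] gap 0.175 F [ 0.8  0.4 -1.4] ff 41.4 q [ 0.7   0.76 -0.54  2.09  3.29  0.42 -1.17]
out t 19.0 pos [ 600. -130.  116.] gap 0.361 F [ 0.  -0.3 -0.4] ff 0.0 q [ 0.96  0.54 -0.72  2.28  3.41  0.34 -1.28]
[-20, 0, 60]
up t 19.5 pos [ 580. -130.  175.] gap 0.359 F [ 0.7 -1.  -0.6] ff 0.0 q [ 1.18  0.42 -0.94  2.3   3.52  0.21 -1.43]
[-0.47  0.71 -0.66  1.77  1.39  1.2  -0.65]
[-0.57  0.84 -0.44  1.74  1.48  1.04 -0.76]
[-0.51  0.72 -0.51  1.74  1.39  1.09 -0.62]
[-0.03  0.38 -0.49  2.33  2.24  0.49 -0.87]
[-0.13  0.65 -0.32  2.15  2.47  0.54 -1.03]
pre t 22.2 pos [579. 398. 139.] gap 0.597 F [ 0.3 -0.3  0.4] ff 0.0 q [-0.47  0.71 -0.66  1.77  1.39  1.2  -0.65]
at t 23.4 pos [617. 383.  37.] gap 0.6 F [-0.4  0.  -0.4] ff 0.0 q [-0.48  0.88 -0.57  1.74  1.54  1.12 -0.76]
grip t 23.8 pos [617. 384.  37.] gap 0.178 F [-4.7  0.9  5. ] ff 40.8 q [-0.48  0.87 -0.57  1.74  1.55  1.12 -0.76]
lift t 24.6 pos [617. 383. 126.] gap 0.177 F [-0.   0.6 -1.8] ff 39.7 q [-0.44  0.74 -0.63  1.73  1.43  1.16 -0.62]
scene dark [304. 204.] 321 c [ 13. 129.] [44. 62.] 87.3
scene dark [336. 199.] 42 c [ 67. 198.] [28. 16.] 40.3
scene dark [283. 221.] 289 c [ 9. 52.] [43. 51.] 87.9
scene dark [264. 243.] 421 c [ 16. -25.] [46. 67.] 89.3
scene dark [226. 310.] 37 c [  69. -211.] [28. 15.] 45.5
scene wood [248. 257.] 277 c [  3. -75.] [59. 51.] 0.6 ext [[-25.0, -99.0], [32.0, -51.0]]
top dark [257. 173.] 191 c [-28.  55.] [46. 51.] 83.4
top dark [233. 173.] 184 c [-21. 133.] [46. 45.] 89.4
```

View pics/scene4.png

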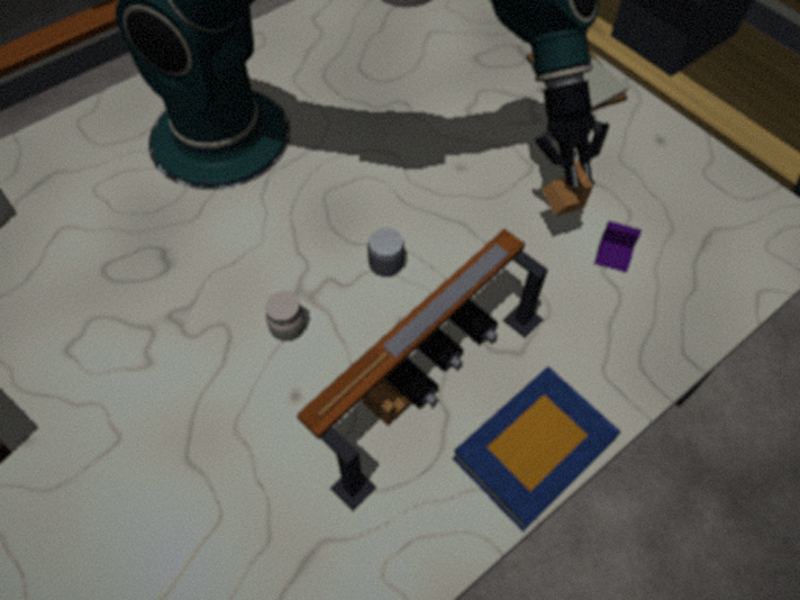

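Chock_2 is held at (568,190), and chock_1 sits square against b at about (388,398). Now I'll set chock_2 down to the left of c and push the row together.

```bash
cat > c3.py <<'E'
from h import *
Q,oq,fq=pose(rail(-14,211),50.5,7,45)
arm.move_pose(Q-fq*120,oq); rep('pre')
arm.move_straight(Q-fq*15,v=130)
arm.move_straight(Q,v=40,threshold=12); rep('down')
Q2,_,_=pose(rail(-10,160),50.5,7,45); arm.move_straight(Q2,v=30); rep('mid')
Q3,_,_=pose(rail(-8,136),50.5,7,45); print(arm.move_straight(Q3,v=20,threshold=10)); rep('end')
arm.pause(.3); snap('5',True)
E
python3 c3.py; python3 row.py 5
```

```text
pre t 25.6 pos [563. 169. 122.] gap 0.18 F [ 1.6  0.2 -1.5] ff 39.8 q [ 0.09  0.41 -0.63  2.33  2.19  0.54 -0.79]
down t 27.0 pos [648. 179.  37.] gap 0.182 F [1.3 0.5 4.4] ff 40.1 q [ 0.08  0.71 -0.57  2.15  2.36  0.64 -0.81]
mid t 28.8 pos [657. 129.  37.] gap 0.181 F [-0.2  0.8  4.5] ff 40.5 q [ 0.19  0.7  -0.57  2.16  2.47  0.58 -0.82]
False
end t 30.2 pos [662. 106.  37.] gap 0.182 F [-1.2  7.9  4.4] ff 40.6 q [ 0.24  0.7  -0.57  2.16  2.52  0.56 -0.83]
scene dark [336. 199.] 43 c [ 67. 196.] [27. 12.] 33.7
scene dark [299. 201.] 43 c [ -0. 120.] [27. 11.] 34.8
scene dark [289. 218.] 342 c [13. 71.] [45. 61.] 89.7
scene dark [275. 229.] 301 c [ 9. 22.] [44. 54.] 86.1
scene dark [263. 244.] 420 c [ 15. -29.] [44. 69.] 89.9
scene dark [226. 310.] 32 c [  70. -209.] [26. 12.] 54.6
scene wood [299. 208.] 252 c [  4. 113.] [58. 50.] 5.8 ext [[-23.0, 92.0], [31.0, 139.0]]
scene wood [247. 258.] 289 c [  4. -76.] [49. 58.] 89.8 ext [[-24.0, -101.0], [32.0, -52.0]]
top dark [259. 172.] 296 c [-25.  50.] [96. 51.] 82.6
```

View pics/scene5.png

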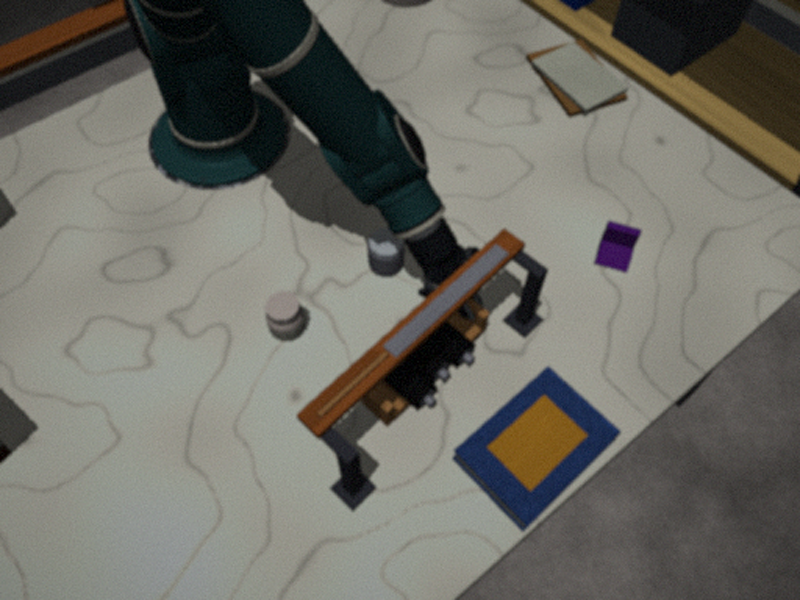

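The three rollers are touching between the chocks, with spacing of about 50 mm and a contact force of 8 N. Releasing, backing out and checking.

```bash
cat > c4.py <<'E'
from h import *
Q3,_,f=pose(rail(-8,136),50.5,7,45)
arm.set_gripper(0.36); arm.pause(.3); rep('rel')
arm.move_straight(Q3-f*120,v=150)
p=np.array(status.read_state()['position']); arm.move_pose(p+[-30,60,60],status.read_state()['orientation']); rep('out')
arm.pause(.3); snap('6',True)
E
python3 c4.py; python3 row.py 6
python3 - <<'E'
import cv2
cv2.imwrite('pics/crop6.png',cv2.resize(cv2.imread('pics/scene6.png')[210:470,280:580],None,fx=2,fy=2))
E
```

```text
rel t 31.2 pos [662. 105.  37.] gap 0.362 F [-0.7 -0.8 -0.3] ff 0.0 q [ 0.24  0.7  -0.57  2.16  2.52  0.56 -0.83]
out t 32.6 pos [549. 156. 182.] gap 0.361 F [ 0.3 -0.4 -0.4] ff 0.0 q [ 0.06  0.21 -0.55  2.34  1.99  0.36 -0.62]
scene dark [336. 199.] 45 c [ 67. 198.] [29. 14.] 41.4
scene dark [300. 199.] 33 c [ -2. 129.] [ 5. 30.] 87.4
scene dark [289. 218.] 350 c [14. 71.] [44. 61.] 88.6
scene dark [274. 229.] 310 c [ 9. 21.] [44. 52.] 89.6
scene dark [263. 244.] 421 c [ 16. -29.] [69. 45.] 0.2
scene dark [226. 310.] 33 c [  69. -211.] [28. 14.] 46.6
scene wood [299. 207.] 284 c [  3. 111.] [58. 45.] 4.1 ext [[-23.0, 96.0], [31.0, 134.0]]
scene wood [248. 258.] 282 c [  4. -76.] [59. 51.] 2.0 ext [[-25.0, -100.0], [32.0, -51.0]]
top dark [266. 173.] 159 c [-26.  24.] [45. 53.] 89.2
top dark [251. 171.] 176 c [-22.  74.] [46. 43.] 83.7
top wood [238. 172.] 100 c [-13. 115.] [33. 38.] 86.5 ext [[-31.0, 101.0], [5.0, 131.0]]
```

View pics/crop6.png

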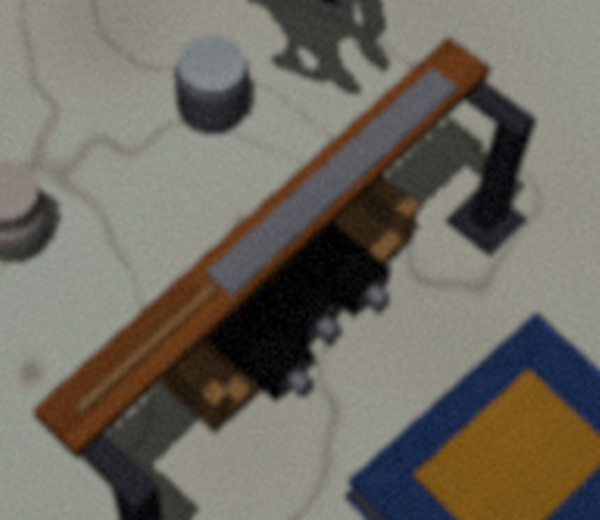

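Everything looks snug in the crop. As a check, the rib-to-rib distance should be 228.8 mm if all five are in contact.

```bash
python3 - <<'E'
from h import *
for n in('scene','top'):
    z=np.load(f'pics/{n}6.npz');p,W=cloud(n,z['p'],z['d']);r=torail(W)
    for s,nm in((1,'ch2'),(-1,'ch1')):
        m=(W[...,2]>53)&(W[...,2]<72)&(abs(r[...,0])<40)&(r[...,1]*s>75)&(r[...,1]*s<170)
        q=r[m]
        if len(q)>15: rr=cv2.minAreaRect(q.astype(np.float32));print(n,nm,len(q),q.mean(0).round(1),np.round(rr[0],1),np.round(rr[1],1),round(rr[2],1),np.polyfit(q[:,0],q[:,1],1).round(3))
        # lowest front corner region: wedge tops z 15..30
        m=(W[...,2]>18)&(W[...,2]<27)&(abs(r[...,0])<40)&(r[...,1]*s>70)&(r[...,1]*s<170)
        q=r[m]
        if len(q)>15: print('  step',len(q),np.percentile(q,[3,50,97],axis=0).round(1).tolist())
E
```

```text
scene ch2 107 [  9.3 134.8] [  9.3 135.2] [19.1 42.7] 85.6 [9.00000e-03 1.34737e+02]
  step 191 [[-22.4, 103.1], [4.8, 117.2], [29.9, 130.7]]
scene ch1 125 [ 11.  -92.8] [ 10.4 -92. ] [43.2 16.5] 0.0 [ -0.    -92.771]
  step 56 [[-20.0, -100.2], [15.3, -84.8], [31.6, -70.2]]
top ch2 47 [-16.3 134.6] [-17.  112.2] [27.8 67.9] 0.7 [ -0.437 127.444]
  step 89 [[-31.4, 101.9], [-14.1, 116.0], [3.7, 129.7]]
top ch1 46 [-16.3 -89.8] [-16.1 -90.2] [27.  15.9] 0.3 [-6.4000e-02 -9.0832e+01]
  step 34 [[-29.7, -88.6], [-13.9, -77.1], [3.5, -70.9]]
```

Rib to rib measures about 227.5 mm against the nominal 228.8, so the row is in contact and square. Handing in.

```bash
python3 -c "
from h import *
print(arm.finish_job()); rep()"
```

```text
the job is handed in; nothing more can be done
None
the job is handed in; nothing more can be done
```

I handed the job in at about 33 s of the 72 s allowed: the three rollers lie touching and square under the rail with a chock snug at each end, the jar and tin look unmoved, and no verdict came back.

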